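Swing the dripping mirror off the soap box and shut the lid

ROBOT

A 6-joint arm with a two-finger parallel gripper is mounted at the origin on the work surface. World frame = base frame: x ahead of the robot, y to its left, z up, the work surface at z = 0. Lengths are in m, angles in rad, forces in N, time in s.
With the tool pointing down it reaches from about 0.425 to 0.95 m from the base axis. Payload 3.5 kg.
Tool frame: the origin (TCP) lies between the finger pads; the fingertips stand 19 mm ahead of it and the grasp point (between the pads) is the TCP; z points along the fingers, y is the line along which they close (so a half turn about z gives the same grasp; the last joint's range is limited). The gripper opens to 85 mm and grips with 20 to 120 N. Pads are 22 mm wide; open, the fingers measure 114 mm over their backs; the gripper's body (76 mm by 85 mm) begins 54 mm behind the grasp point. The pads swing forward as they close: fully open they stand 13 mm farther back than shut.
Start: joints at [1.009, 0.286, 1.577, -0, 1.279, -0.15], TCP at [0.27, 0.619, 0.25] pointing down, gripper open.
Joint ranges: [-2.77, 2.77], [-0.9, 2.22], [0.21, 2.48], [-1.53, 4.67], [0.24, 2.81], [-2.84, 2.84]. Speed limits (rad/s): [2.79, 2.79, 3.14, 3.14, 3.14, 3.14].

INTERFACE

Orientations are given as a unit quaternion [x, y, z, w].
In Python, from plant import monitor, eyes, ctrl gives the robot as it stands.
- The arm moves only by the shell command python3 -m handwheel 'ROWS' [FORCE]. ROWS is JSON, a list of rows, each a list of 7 numbers: the shift along the tool's x, y, z in units of 40 cm (1.0 is 40 cm), then the turn, a rotation vector about the tool's x, y, z in units of pi rad (1.0 is pi rad), then the opening, from -1 (shut) to 1 (fully open). A call has 1 to 12 rows; each row is the pose to reach, as a shift and turn from the pose commanded when the call began, along the tool's axes at that moment, turning the shorter way round; what a row does not reach only later rows make up. A row lasts 1/8 s, in which the tool goes at most 62.5 mm and 10.7 degrees, less where a joint would pass 70% of its speed; a pose out of reach is approached as far as the arm can. A call with a number of a shift or a turn outside -1 to 1 is refused whole. A call with a gripper value outside its range is refused whole. The fingers move at their own pace and stop on an object; FORCE is the grip in N (left out, the last holds). Time passes only in rows, so rows that repeat a pose let the fingers close. It gives the time, the measured TCP pose, the force, the opening and the grip force at its end, in the units of the state.
- monitor.get_state(): the state, without advancing time (a new reading comes with each control period).
- eyes.read_camera(name): name is "scene" or "top"; returns the picture (420x560x3 uint8, red, green, blue); there is no depth.
- eyes.camera_params(name): a dict with "K" (3x3 intrinsics, pixels), "k1" (the pictures are not rectified: a ray, as slopes to the right and down, at radius r is drawn at 1 + k1 r^2 times it, then the intrinsics apply), "R" (3x3) and "t" (3): a world point X has camera coordinates R X + t. Camera axes: x right, y down, z forward; pixel columns grow to the right and rows downward; lengths in m; the calibration is good to about 2 mm. A picture is of the moment at which its call begins. camera_params takes no time and is no camera call.
- ctrl.sign_off(): hands the job in; it is judged then, once.
The state is a dict: "time": time; "qpos": joint angles; "dq": joint speeds; "joint_efforts": joint torques, N m; "eef_pos": TCP position; "tcp_rot": TCP orientation; "contact_force": force on the tool from outside, world axes, zero at the start; "wrist_torque": the same for the moment, N m; "opening": opening from 0.0 (shut) to 1.0 (fully open); "finger_force": force on a finger pad.
Only numpy, scipy, OpenCV 4.12 (cv2) and the standard library are available. Lean on these libraries where they do the work, as an engineer would, in place of code of your own. Each camera call takes 0.05 s, during which the arm holds its last target. There are 200 camera calls.

TASK

The freshly rinsed mirror on its swing arm is dripping into the open soap box. Swing the arm round until the mirror hangs squarely over the round cork mat, then press the soap box's lid fully shut. Leave the other toiletries where they are.

Things in the scene. Friction and masses are not known exactly. Their poses are not given: they have to be found in the camera images.
- mirror_arm (a joint): swing of the mirror's horizontal arm about its upright post, rad, stops at -1.75 and 1.75; 0 = arm along the stand's -x axis; grows counter-clockwise seen from above; it stays where it is left (about 1.5 N at the knob moves it)
- stand: fixed white stand of the swing-arm mirror: 90 mm foot, 22 mm thick post; the hub on top (36 mm wide) ends 171 mm above the surface; origin under the post's centre
- mirror_pivot (a point): top of the hub on the post's axis, about which the arm swings
- mirror_knob (a point): centre of the top of the upright round finger knob on the arm: 22 mm thick, stands 40 mm clear above the arm (arm top at z 162 mm, knob top at 202 mm), 85 mm from the pivot; the arm is 18 mm wide
- mirror_centre (a point): centre of the upper face of the round flat-lying mirror at the arm's end: 110 mm diameter, from z 150 to 163 mm, 170 mm from the pivot
- mat: fixed round cork mat, 150 mm diameter, 4 mm thick; origin at its centre underneath; lies to one side of the stand
- dish: fixed empty square white dish, 110 mm wide, 14 mm tall; origin at its centre underneath; lies to the other side of the stand
- soap_box: fixed yellow soap box, 80 mm (its x) by 110 mm (its y), 35 mm tall without lid; origin at its centre underneath; its hinge side is +x
- soap_lid (a joint): angle of the soap box's lid, rad: 0 = shut down on the rim, grows as it opens; a stiff hinge, it stays where it is left (1 to 3 N presses it down)
- lid_front (a point): middle of the lid's free edge, upper face, 80 mm from the hinge; lid 8 mm thick, 110 mm wide, upper face at z 43 mm when shut
- lid_hinge (a point): middle of the lid's hinge line, 35 mm above the surface, at the box's +x rim
- tumbler: white ceramic cup, 64 mm wide, 90 mm tall, standing; origin under its centre
- jar: small glass jar, 60 mm wide, 55 mm tall, standing; origin under its centre
- lotion: closed lotion tube lying flat, 145 mm long, 50 mm wide, 28 mm high; origin at its underside, x along it
- nail_file: steel nail file lying flat, 145 mm long, 18 mm wide, 8 mm high; origin at its underside, x along it
- toothbrush: bamboo toothbrush lying flat, 170 mm long, 20 mm high; origin at its underside, x along it
There are look-alikes about, which are no part of the job. Of the things like the soap_box, leave any that is blue, orange or turquoise; of the rest the smaller one is meant.

How it is judged:
On the way, in this order (a step that is already met when the one before it is completed fails the run):
1. the mirror hangs over the cork mat: their centres within 30 mm, seen from above (horizontal distance between mirror_centre and mat below 0.03 m), for 0.2 s.
2. the soap box's lid is shut (under 0.06 rad) (value of joint soap_lid below 0.06 rad), for 0.2 s.
At the end, for the whole second after the job is handed in: The mirror hangs still over the round cork mat, its centre within 30 mm of the mat's centre seen from above, and the soap box's lid is shut to within 0.06 rad (horizontal distance between mirror_centre and mat below 0.03 m and value of joint soap_lid below 0.06 rad and velocity of joint mirror_arm between -0.05 and 0.05 rad/s); the robot touches nothing.
It fails at once if the tumbler is moved more than 30 mm (distance of tumbler from where it was at the start of the episode above 0.03 m).
It fails at once if the jar is moved more than 30 mm (distance of jar from where it was at the start of the episode above 0.03 m).
It fails at once if the lotion is moved more than 30 mm (distance of lotion from where it was at the start of the episode above 0.03 m).
It fails at once if the nail file is moved more than 30 mm (distance of nail_file from where it was at the start of the episode above 0.03 m).
It fails at once if the toothbrush is moved more than 30 mm (distance of toothbrush from where it was at the start of the episode above 0.03 m).
It also fails if it takes over 51 s, if anything falls off the work surface, if the arm or the gripper's body presses on something with over 40 N, if the wrist force passes 120 N, or if a joint passes its speed limit or range.

## Working session

There is one attempt and no reset: what is moved stays moved. The work goes in short steps, Python scripts to look and compute and a shell command to move; the robot and the scene stay as the last step left them, time stands still between calls to the robot, and variables do not carry over. Pictures are saved under pics/ and viewed, at most 10 in all, crops included, and the job is handed in when it is done.

```bash
mkdir -p pics
cat > h.py <<'E'
import numpy as np, cv2
from plant import monitor, eyes, ctrl
def ray(cam,u,v):
    p=eyes.camera_params(cam);K=np.array(p['K']);R=np.array(p['R']);t=np.array(p['t'])
    d=np.array([(u-K[0,2])/K[0,0],(v-K[1,2])/K[1,1]]);s=d.copy()
    for _ in range(30): s=d/(1+p['k1']*(s@s))
    return -R.T@t, R.T@np.array([s[0],s[1],1.])
def plane(cam,u,v,z):
    c,d=ray(cam,u,v); return c+d*(z-c[2])/d[2]
def two(a,b):
    c1,d1=ray('top',*a);c2,d2=ray('scene',*b)
    k=np.linalg.lstsq(np.c_[d1,-d2],c2-c1,rcond=None)[0]
    p,q=c1+k[0]*d1,c2+k[1]*d2
    return (p+q)/2,np.linalg.norm(p-q)
def proj(cam,X):
    p=eyes.camera_params(cam);c=np.array(p['R'])@X+np.array(p['t']);s=c[:2]/c[2];s=s*(1+p['k1']*(s@s));K=np.array(p['K'])
    return K[:2,:2]@s+K[:2,2]
E
python3 - <<'E'
from h import *
for c in('top','scene'):
    im=eyes.read_camera(c);cv2.imwrite(f'pics/{c}0.png',cv2.resize(im[:,:,::-1],(800,600),interpolation=cv2.INTER_CUBIC));np.save(c+'0.npy',im)
    p=eyes.camera_params(c);print(c,-np.array(p['R']).T@np.array(p['t']),p['k1'])
s=monitor.get_state();print(s['time'],s['eef_pos'],s['tcp_rot'],s['opening'])
E
```

```text
top [0.29893676 0.01259452 1.3215348 ] -0.1422390817225245
scene [ 1.16916799 -0.07219529  0.85718727] -0.08560836732506968
0.1 [0.26984118 0.61811154 0.24903847] [ 2.04440284e-01  9.78878419e-01 -1.03300334e-03 -3.78961625e-04] 0.997992525623751
```

View pics/top0.png

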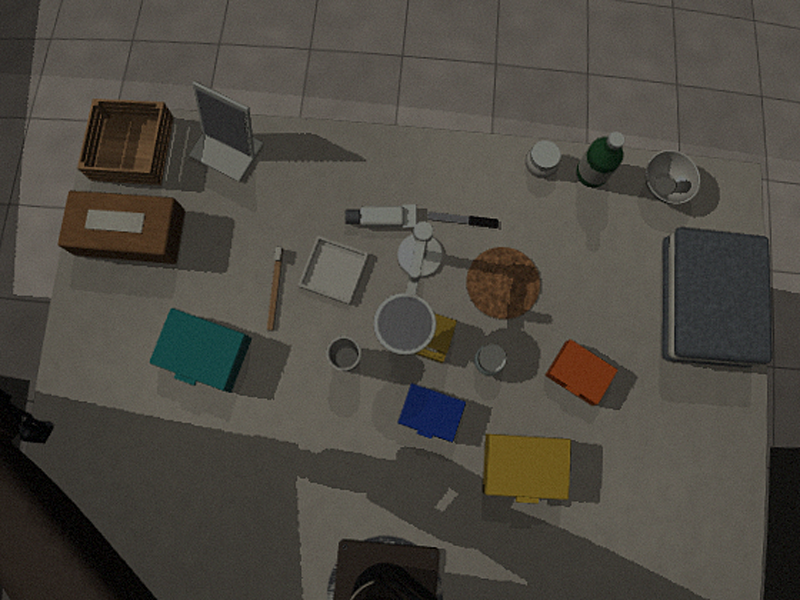

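View pics/scene0.png

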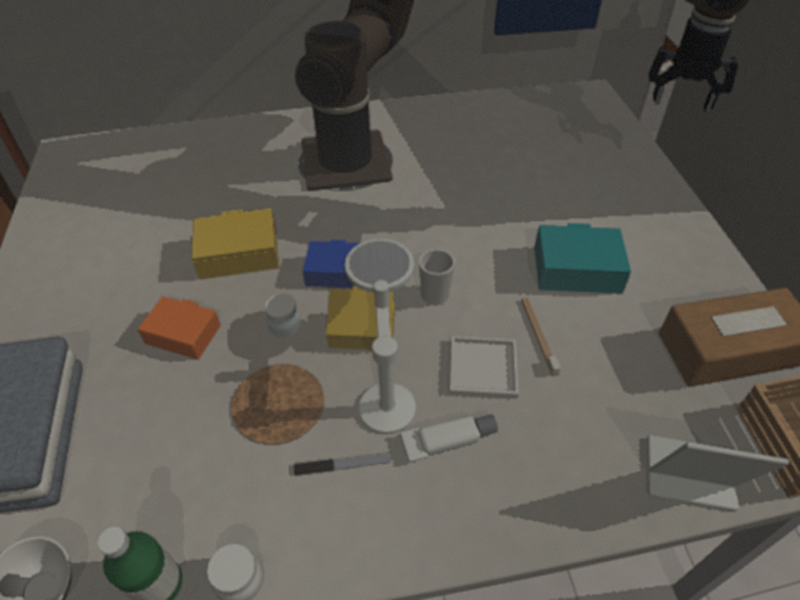

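The top view shows the stand's hub at (423,232), the mirror at (405,323) over a small yellow box (437,337), the mat at (504,283), the jar at (490,360) and the tumbler at (344,353). The scene view shows the small yellow box at (360,318), partly hidden by the mirror. I'll look closer at both.

Run:
```python
from h import *
t=np.load('top0.npy');s=np.load('scene0.npy')
def crop(im,x,y,w,h,n):
    c=cv2.resize(im[y:y+h,x:x+w,::-1],None,fx=5,fy=5,interpolation=cv2.INTER_CUBIC);c=np.clip(c*1.5,0,255);cv2.imwrite('pics/'+n,c)
crop(t,240,150,150,120,'tc.png');crop(s,200,160,150,120,'sc.png')
# mat: brown hue mask
for n,im,box in(('top',t,(310,160,400,235)),('scene',s,(150,245,240,320))):
    hsv=cv2.cvtColor(im,cv2.COLOR_RGB2HSV);m=((hsv[...,0]<20)&(hsv[...,1]>85)).astype(np.uint8)
    k=np.zeros_like(m);k[box[1]:box[3],box[0]:box[2]]=1;m=cv2.morphologyEx(m*k,cv2.MORPH_CLOSE,np.ones((5,5)))
    c=max(cv2.findContours(m,0,1)[0],key=cv2.contourArea).reshape(-1,2)
    P=np.array([plane(n,*q,.004)[:2] for q in c]).astype(np.float32);(cx,cy),r=cv2.minEnclosingCircle(P);print(n,'mat',cx,cy,r)
# mirror: top view circle guess
```

```text
top mat 0.6225094199180603 -0.18321599066257477 0.07551896572113037
scene mat 0.6242552399635315 -0.18143399059772491 0.07364516705274582[ WARN:0@0.605] global loadsave.cpp:1063 imwrite_ Unsupported depth image for selected encoder is fallbacked to CV_8U.
```

View pics/tc.png

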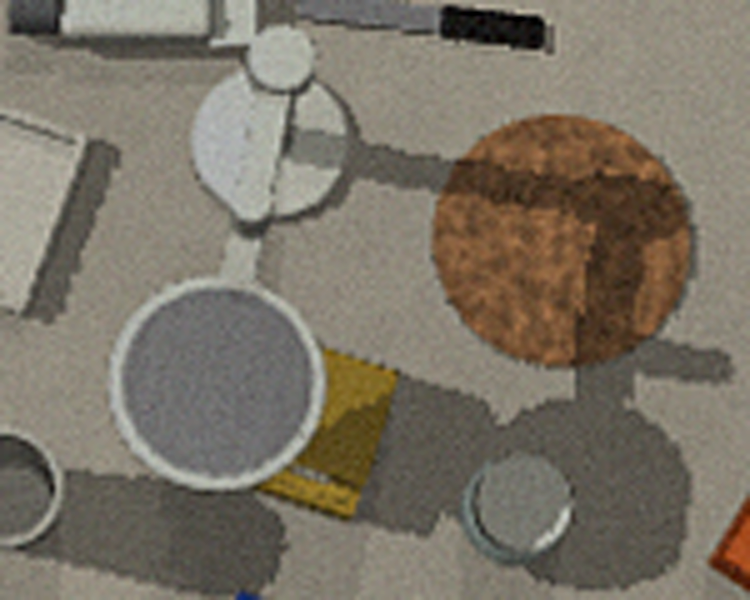

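View pics/sc.png

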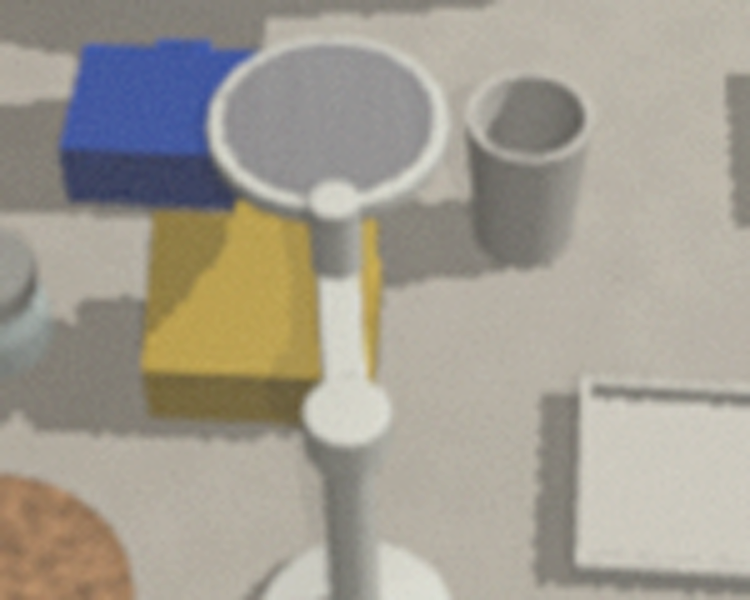

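The top crop shows the hub top at crop pixel (281,59), knob top about (254,206), mirror about (217,382) and the box's right-hand corners at (397,372) and (357,487). In the scene crop they are at (347,412), (335,200), (328,123), (143,375) and (152,212).

Run:
```python
from h import *
T=lambda x,y:(240+x/5-.4,150+y/5-.4)
S=lambda x,y:(200+x/5-.4,160+y/5-.4)
for n,a,b in(('hub',(281,59),(347,412)),('knob',(254,206),(335,200)),('mirror',(217,382),(328,123)),('hingecorner',(397,372),(143,375)),('frontcorner',(357,487),(152,212)),
 ('jar',(520,487),(0,0)),):
    print(n,*( two(T(*a),S(*b)) if n!='jar' else [plane('top',*T(*a),.055)]))
print('hub plane',plane('top',*T(281,59),.171),plane('scene',*S(347,412),.171))
print('knob plane',plane('top',*T(254,206),.202),plane('scene',*S(335,200),.202))
print('mirror plane',plane('top',*T(217,382),.163),plane('scene',*S(328,123),.163))
print('tumbler',plane('top',*T(15,490),.09),plane('scene',*S(528,115),.09))
# white/yellow structures in crop: bottom edges
for n,q in (('boxfront R bottom',(353,518)),('lidedge',(357,487)),('boxfrontL',(262,490)),('lidL',(290,466))):
    print(n,[plane('top',*T(*q),z).round(3)[:2] for z in(0,.035,.043,.07)])
for b in ((380,375),(380,220),(150,412),(143,375),(152,212)): print('S',b,[plane('scene',*S(*b),z).round(3)[:2] for z in(0,.035,.043,.07)])
```

```text
hub [ 0.66327744 -0.00912514  0.16672967] 0.0018457018441626859
knob [ 5.77283923e-01 -4.01916675e-04  1.97236861e-01] 0.0037338821185056003
mirror [0.49483772 0.00911592 0.15764108] 0.0019503906860720652
hingecorner [ 0.52945647 -0.09019682  0.03781459] 0.00198642711309104
frontcorner [ 0.45881987 -0.07284894  0.07422298] 0.0027673161761819476
jar [ 0.46910995 -0.16110798  0.055     ]
hub plane [ 0.66182813 -0.00995869  0.171     ] [ 0.66649449 -0.00860218  0.171     ]
knob plane [ 0.57589678 -0.00219441  0.202     ] [0.58173404 0.00092511 0.202     ]
mirror plane [0.49382989 0.00816691 0.163     ] [0.50009349 0.00945674 0.163     ]
tumbler [0.43911479 0.10874659 0.09      ] [0.44241646 0.11698817 0.09      ]
boxfront R bottom [array([ 0.451, -0.076]), array([ 0.447, -0.073]), array([ 0.446, -0.073]), array([ 0.443, -0.071])]
lidedge [array([ 0.468, -0.076]), array([ 0.464, -0.074]), array([ 0.463, -0.074]), array([ 0.459, -0.072])]
boxfrontL [array([ 0.462, -0.023]), array([ 0.458, -0.022]), array([ 0.457, -0.022]), array([ 0.453, -0.021])]
lidL [array([ 0.477, -0.038]), array([ 0.472, -0.036]), array([ 0.471, -0.036]), array([ 0.468, -0.035])]
S (380, 375) [array([0.522, 0.027]), array([0.548, 0.023]), array([0.554, 0.022]), array([0.574, 0.019])]
S (380, 220) [array([0.419, 0.045]), array([0.45, 0.04]), array([0.457, 0.039]), array([0.48 , 0.035])]
S (150, 412) [array([ 0.524, -0.089]), array([ 0.55 , -0.088]), array([ 0.556, -0.088]), array([ 0.576, -0.087])]
S (143, 375) [array([ 0.5 , -0.09]), array([ 0.527, -0.089]), array([ 0.534, -0.089]), array([ 0.555, -0.089])]
S (152, 212) [array([ 0.391, -0.074]), array([ 0.423, -0.074]), array([ 0.43 , -0.074]), array([ 0.455, -0.074])]
```

Everything checks out: the hub to knob distance is 86 mm, hub to mirror is 169 mm, and the heights match. The lid is open about 0.46 rad, and the swing needed is about +83°. I'll approach the knob from above.

```bash
python3 -m handwheel '[[-0.663,-0.553,0,0,0,0,0.1],[-0.663,-0.553,0,0,0,0,0.1],[-0.663,-0.553,0,0,0,0,0.1],[-0.663,-0.553,0,0,0,0,0.1],[-0.663,-0.553,0,0,0,0,0.1],[-0.663,-0.553,0,0,0,0,0.1],[-0.663,-0.553,0,0,0,0,0.1]]'
python3 -m handwheel '[[-0.663,-0.553,0,0,0,0,0.1],[-0.663,-0.553,0,0,0,0,0.1],[-0.663,-0.553,0,0,0,0,0.1],[-0.663,-0.553,0,0,0,0,0.1],[-0.663,-0.553,0,0,0,0,0.1],[-0.663,-0.553,0,0,0,0,0.1],[-0.663,-0.553,0,0,0,0,0.1],[-0.663,-0.553,0,0,0,0,0.1]]'
python3 - <<'E'
from h import *
s=monitor.get_state();print(s['time'],s['qpos'],s['eef_pos'],s['tcp_rot'],s['opening'])
im=eyes.read_camera('top');sc=eyes.read_camera('scene')
a=cv2.resize(im[130:250,220:340,::-1],None,fx=3.3,fy=3.3,interpolation=2);b=cv2.resize(sc[120:240,210:330,::-1],None,fx=3.3,fy=3.3,interpolation=2)
cv2.imwrite('pics/k.png',cv2.convertScaleAbs(np.hstack([a,b]),alpha=1.6))
E
```

```text
time: 0.98
eef_pos: [0.4253, 0.3079, 0.2499]
tcp_rot: [0.206, 0.978, -0.0, -0.0]
contact_force: [-0.3, 0.6, -0.3]
opening: 0.548
finger_force: 0.0
time: 1.98
eef_pos: [0.5788, 0.0023, 0.2498]
tcp_rot: [0.204, 0.979, 0.0, -0.001]
contact_force: [-0.6, -0.1, -0.5]
opening: 0.552
finger_force: 0.0
1.975 [-1.71546594e-01  7.69731355e-02  1.81800306e+00  7.07051211e-04
  1.24787747e+00 -1.33189312e+00] [0.57877879 0.00228671 0.24980226] [ 2.03897330e-01  9.78992017e-01  3.13761795e-04 -6.41433735e-04] 0.5520434464367443
```

View pics/k.png

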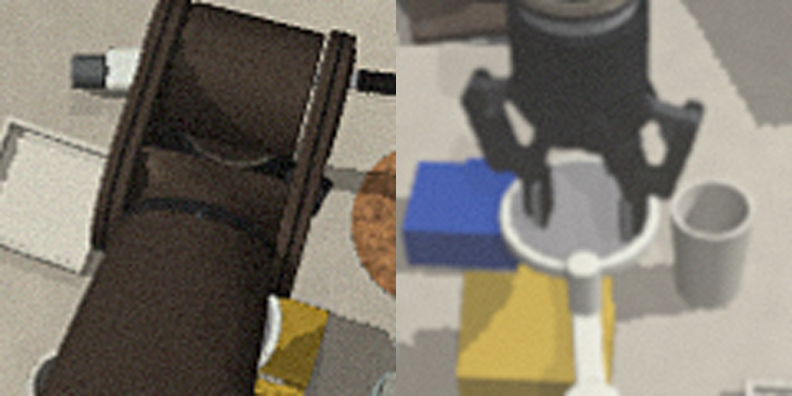

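The fingers at (540,210) and (630,210) straddle the knob top at (583,265) in the scene view. I'll descend and close loosely around it.

```bash
python3 -m handwheel '[[0,0,0.08,0,0,0,0.1],[0,0,0.155,0,0,0,0.1],[0,0,0.155,0,0,0,-0.1],[0,0,0.155,0,0,0,-0.38],[0,0,0.155,0,0,0,-0.38],[0,0,0.155,0,0,0,-0.38],[0,0,0.155,0,0,0,-0.38]]' 20
python3 - <<'E'
from h import *
# arc plan: offsets (tool axes at call begin, units) from knob start, with turn about tool z
s=monitor.get_state();from scipy.spatial.transform import Rotation as R
Rt=R.from_quat(s['tcp_rot']).as_matrix();p=np.array([.664,-.009]);a0=np.deg2rad(173.9)
c0=p+.085*np.array([np.cos(a0),np.sin(a0)]);print(c0,s['eef_pos'])
for i in range(1,12):
    a=a0+np.deg2rad(82.8)*i/11;c=p+.085*np.array([np.cos(a),np.sin(a)])
    d=np.r_[c-c0,0];print(i,(Rt.T@d/.4).round(3),round(-66/180*i/11,3))
E
```

```text
time: 2.95
eef_pos: [0.5794, 0.0007, 0.189]
tcp_rot: [0.205, 0.979, 0.0, 0.001]
contact_force: [-0.1, 0.4, 1.8]
opening: 0.311
finger_force: 0.0
[5.79481275e-01 3.24460636e-05] [0.57940794 0.00074897 0.18899727]
1 [-0.01  -0.026  0.   ] -0.033
2 [-0.024 -0.05   0.   ] -0.067
3 [-0.04  -0.073  0.   ] -0.1
4 [-0.059 -0.093  0.   ] -0.133
5 [-0.081 -0.11   0.   ] -0.167
6 [-0.105 -0.125  0.   ] -0.2
7 [-0.131 -0.136  0.   ] -0.233
8 [-0.157 -0.144  0.   ] -0.267
9 [-0.185 -0.148  0.   ] -0.3
10 [-0.213 -0.148  0.   ] -0.333
11 [-0.241 -0.145  0.   ] -0.367
```

```bash
python3 -m handwheel '[[-0.01,-0.026,0,0,0,-0.033,-0.38],[-0.024,-0.05,0,0,0,-0.067,-0.38],[-0.04,-0.073,0,0,0,-0.1,-0.38],[-0.059,-0.093,0,0,0,-0.133,-0.38],[-0.081,-0.11,0,0,0,-0.167,-0.38],[-0.105,-0.125,0,0,0,-0.2,-0.38],[-0.131,-0.136,0,0,0,-0.233,-0.38],[-0.157,-0.144,0,0,0,-0.267,-0.38],[-0.185,-0.148,0,0,0,-0.3,-0.38],[-0.213,-0.148,0,0,0,-0.333,-0.38],[-0.241,-0.145,0,0,0,-0.367,-0.38],[-0.241,-0.145,0,0,0,-0.367,-0.38]]'
python3 - <<'E'
from h import *
s=monitor.get_state();print(s['time'],s['qpos'],s['eef_pos'])
im=eyes.read_camera('top');sc=eyes.read_camera('scene')
a=cv2.resize(im[130:270,240:400,::-1],None,fx=2.5,fy=2.5,interpolation=2);b=cv2.resize(sc[140:280,130:290,::-1],None,fx=2.5,fy=2.5,interpolation=2)
cv2.imwrite('pics/k2.png',cv2.convertScaleAbs(np.hstack([a,b]),alpha=1.6))
E
```

```text
time: 4.45
eef_pos: [0.6446, -0.0912, 0.1882]
tcp_rot: [-0.361, 0.932, -0.0, 0.0]
contact_force: [-0.1, -0.2, -0.6]
opening: 0.308
finger_force: 0.0
4.45 [-2.96109433e-01  2.88362649e-01  1.69124269e+00 -1.77893710e-05
  1.16173653e+00 -2.60659074e+00] [ 0.64462368 -0.09117368  0.18822809]
```

View pics/k2.png

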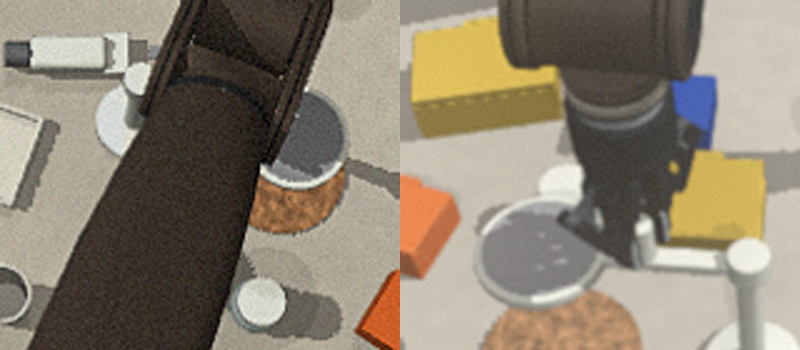

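The mirror (crop right, centre about (541,252)) now hangs near the mat. I'll lift off, move above the lid and measure.

```bash
python3 -m handwheel '[[0,0,0,0,0,0,-0.1],[0,0,0,0,0,0,-0.1],[0,0,-0.08,0,0,0,-0.1],[0,0,-0.155,0,0,0,-0.1],[0,0,-0.155,0,0,0,-1]]'
python3 - <<'E'
from h import *
from scipy.spatial.transform import Rotation as R
s=monitor.get_state();print(s['time'],s['eef_pos'])
Rt=R.from_quat(s['tcp_rot']).as_matrix()
print('to lid',(Rt.T@(np.array([.482,-.022,.13])-s['eef_pos'])/.4).round(3))
u,v=186.4,240.8;print('mirror est',plane('scene',u,v,.163))
E
```

```text
time: 5.18
eef_pos: [0.6457, -0.0913, 0.2541]
tcp_rot: [-0.362, 0.932, -0.002, 0.003]
contact_force: [-0.0, -0.4, -0.0]
opening: 0.249
finger_force: 0.0
5.175 [ 0.64574541 -0.09125528  0.25410298]
to lid [0.186 0.406 0.307]
mirror est [ 0.62786474 -0.17154926  0.163     ]
```

```bash
python3 -m handwheel '[[0.186,0.406,0,0,0,0,-1],[0.186,0.406,0,0,0,0,-1],[0.186,0.406,0,0,0,0,-1],[0.186,0.406,0,0,0,0,-1],[0.186,0.406,0.15,0,0,0,-1],[0.186,0.406,0.307,0,0,0,-1],[0.186,0.406,0.307,0,0,0,-1]]'
python3 - <<'E'
from h import *
s=monitor.get_state();print(s['time'],s['eef_pos'],s['qpos'])
im=eyes.read_camera('top');sc=eyes.read_camera('scene')
a=cv2.resize(im[130:290,240:400,::-1],None,fx=2.5,fy=2.5,interpolation=2);b=cv2.resize(sc[140:300,130:290,::-1],None,fx=2.5,fy=2.5,interpolation=2)
cv2.imwrite('pics/k3.png',cv2.convertScaleAbs(np.hstack([a,b]),alpha=1.6))
E
```

```text
time: 6.05
eef_pos: [0.4758, -0.0205, 0.1218]
tcp_rot: [-0.362, 0.932, 0.004, -0.005]
contact_force: [-0.0, 0.4, -0.5]
opening: 0.0
finger_force: 0.0
6.05 [ 0.47577315 -0.02048729  0.12177918] [-2.56508749e-01  2.45129499e-03  2.14891241e+00 -5.61859538e-05
  1.00360009e+00 -2.56795318e+00]
```

View pics/k3.png

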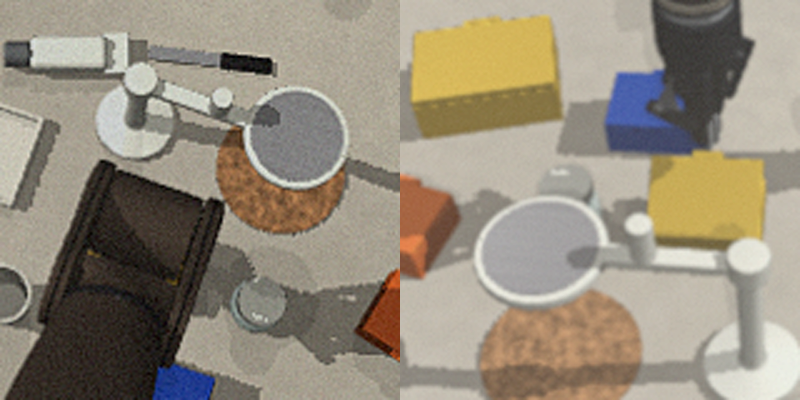

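The mirror's centre is at crop (296,138) in the top half and (541,252) in the scene half. The tool is behind the lid in the scene view. Checking the numbers.

Run:
```python
from h import *
a=(240+296/2.5-.3,130+138/2.5-.3);b=(130+141/2.5-.3,140+252/2.5-.3)
m,e=two(a,b);print(m,e,np.linalg.norm(m[:2]-[.6232,-.1825]))
s=monitor.get_state();print(s['eef_pos'])
from scipy.spatial.transform import Rotation as R
print((R.from_quat(s['tcp_rot']).as_matrix().T@(np.array([.478,-.021,.062])-s['eef_pos'])/.4).round(3))
```

```text
[ 0.61939611 -0.17436468  0.1534178 ] 0.0017059827007769397 0.008980701500434386
[ 0.4805976  -0.02167861  0.12813784]
[0.004 0.006 0.165]
```

The mirror is 9 mm from the mat's centre, which is good. Now I'll press the lid gently.

```bash
python3 -m handwheel '[[0,0,0.03,0,0,0,-1],[0,0,0.06,0,0,0,-1],[0,0,0.085,0,0,0,-1],[0,0,0.105,0,0,0,-1],[0,0,0.125,0,0,0,-1],[0,0,0.14,0,0,0,-1],[0,0,0.15,0,0,0,-1],[0,0,0.157,0,0,0,-1],[0,0,0.162,0,0,0,-1],[0,0,0.165,0,0,0,-1],[0,0,0.165,0,0,0,-1]]'
```

```text
time: 7.52
eef_pos: [0.4798, -0.0213, 0.062]
tcp_rot: [-0.362, 0.932, 0.0, -0.0]
contact_force: [-3.0, 1.1, 4.6]
opening: -0.002
finger_force: 2.2
```

```bash
python3 -m handwheel '[[0,0,0.003,0,0,0,-1],[0,0,0.005,0,0,0,-1],[0,0,0.005,0,0,0,-1]]'
```

```text
time: 7.9
eef_pos: [0.4799, -0.0213, 0.0616]
tcp_rot: [-0.362, 0.932, 0.0, -0.001]
contact_force: [-8.0, 1.4, 15.7]
opening: 0.003
finger_force: 8.1
```

The force rose from 5 to 16 N for 0.4 mm of travel, so the lid is on its stop. Now I'll lift clear and check.

```bash
python3 -m handwheel '[[0,0,0,0,0,0,-1],[0,0,-0.1,0,0,0,-1],[0,0,-0.25,0,0,0,-1],[0.1,0.0,-0.5,0,0,0,-1],[0.25,0.2,-0.5,0,0,0,-1],[0.3,0.6,-0.5,0,0,0,-1],[0.3,0.6,-0.5,0,0,0,-1],[0.3,0.6,-0.5,0,0,0,-1],[0.3,0.6,-0.5,0,0,0,-1],[0.3,0.6,-0.5,0,0,0,-1]]'
python3 - <<'E'
from h import *
s=monitor.get_state();print(s['time'],s['eef_pos'],s['qpos'])
im=eyes.read_camera('top');sc=eyes.read_camera('scene')
a=cv2.resize(im[130:290,230:390,::-1],None,fx=2.5,fy=2.5,interpolation=2);b=cv2.resize(sc[140:300,150:310,::-1],None,fx=2.5,fy=2.5,interpolation=2)
cv2.imwrite('pics/k4.png',cv2.convertScaleAbs(np.hstack([a,b]),alpha=1.6))
E
```

```text
time: 9.15
eef_pos: [0.2349, 0.077, 0.2561]
tcp_rot: [-0.363, 0.932, -0.0, -0.001]
contact_force: [0.3, -0.4, -0.4]
opening: -0.001
finger_force: 0.0
9.15 [0.23485204 0.07696795 0.25609073] [-1.02213419e-01 -8.95457148e-01  2.48417625e+00 -1.60902756e-03
  1.55507408e+00 -2.41661189e+00]
```

View pics/k4.png

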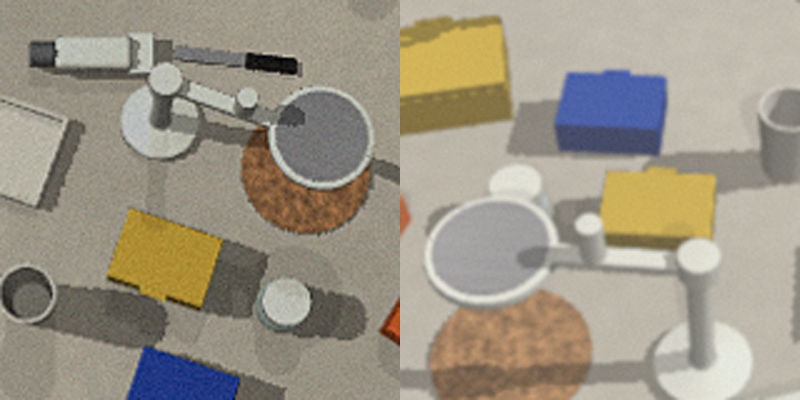

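The mirror is over the mat, the lid looks shut, and the neighbours are undisturbed. I'll measure the lid corners and move the arm off its range edge.

```bash
python3 -m handwheel '[[-0.3,0,0,0,0,0,-1],[-0.4,0,0,0,0,0,-1],[-0.4,0,0,0,0,0,-1],[-0.4,0,0,0,0,0,-1]]'
python3 - <<'E'
from h import *
T=lambda x,y:(230+x/2.5-.3,130+y/2.5-.3)
S=lambda x,y:(150+(x-400)/2.5-.3,140+y/2.5-.3)
for n,a,b in(('frontR',(203,307),(606,172)),('frontL',(107,277),(716,175)),('hingeR',(223,240),(599,234)),('hingeL',(128,209),(713,238)),('mirror',(321,138),(491,252))):print(n,*two(T(*a),S(*b)))
print(monitor.get_state()['qpos'])
E
```

```text
time: 9.75
eef_pos: [0.3542, 0.1849, 0.255]
tcp_rot: [-0.362, 0.932, 0.0, -0.003]
contact_force: [0.3, 0.1, 0.5]
opening: 0.003
finger_force: 0.0
frontR [ 0.44851724 -0.0730426   0.03799547] 0.003494629311333247
frontL [0.47234694 0.03518961 0.03764104] 0.004538602361939523
hingeR [ 0.52495101 -0.08877829  0.03671751] 0.0051323249904706185
hingeL [0.55030809 0.01881566 0.03762998] 0.004473732145075156
mirror [ 0.61939611 -0.17436468  0.1534178 ] 0.0017059827007769397
[ 2.26090189e-01 -3.68536107e-01  2.20143887e+00 -4.48076742e-04
  1.31448580e+00 -2.08641978e+00]
```

The lid is level, with front and hinge corners both at about 38 mm. The mirror is about 9 mm from the mat's centre.

```bash
python3 -c "
from plant import ctrl;print(ctrl.sign_off())"
```

```text
the job is handed in; nothing more can be done
None
```

I swung the mirror to about 9 mm from the mat's centre, pressed the small yellow soap box's lid shut and handed the job in; the toiletries in the last picture were undisturbed, but no verdict came back.

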